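# Turn the tea carousel until the orange-lidded caddy is at the front

## Robot

A 6-joint arm with a two-finger parallel gripper is mounted at the origin on the work surface. World frame = base frame: x ahead of the robot, y to its left, z up, the work surface at z = 0. Lengths are in mm, angles in degrees, forces in N, time in s.
With the tool pointing down it reaches from about 375 to 975 mm from the base axis. Payload 3.8 kg.
Tool frame: the origin (TCP) lies at the very end of the fingers, on their centre line; the grasp point (between the pads) lies 19 mm behind it; z points along the fingers, y is the direction in which the jaws open and shut (so a half turn about z gives the same grasp; the last joint's range is limited). The gripper opens to 88 mm and grips with 3 to 60 N. Pads are 18 mm wide; open, the fingers measure 123 mm over their backs; the gripper's body (75 mm by 187 mm) begins 45 mm behind the grasp point.
Start: joints at [-78.833, 15.12, 91.902, -0, 72.978, -2.114], TCP at [155.062, -656.943, 238.706] pointing down, gripper open.
Joint ranges: [-150.88, 150.88], [-54.13, 125.18], [17.81, 147.31], [-75.09, 255.09], [0, 152.58], [-146.25, 146.25]. Speed limits (degrees/s): [147.25, 147.25, 180, 180, 180, 180].

## Interface

Orientations are given as a 3x3 rotation matrix whose columns are the frame's x, y, z axes.
In Python, from workcell import bot gives the robot as it stands.
- The arm moves only by the shell command python3 -m handwheel 'ROWS' [FORCE]. ROWS is JSON, a list of rows, each a list of 3 entries, a list of its own where there are three numbers: the shift along the tool's x, y, z in m, then the turn about the tool's z in degrees, then the opening, from 0 (shut) to 1 (fully open). In form: [[[x, y, z], turn, hand], ...]. A call has exactly 10 rows; each row shifts and turns the pose as measured when the row begins, along the tool's axes as they then stand; what a row does not reach is not made up. A row lasts 1/10 s, in which the tool goes at most 50 mm and 8.59 degrees, less where a joint would pass 70% of its speed; a pose out of reach is approached as far as the arm can. A call with a gripper value outside its range is refused whole. The fingers move at their own pace and stop on an object; FORCE is the grip in N (left out, the last holds). Time passes only in rows, so rows that do not move let the fingers close, or fill a call up. It gives the time, the measured TCP pose, the force and the opening at its end, in the units of the state.
- bot.state(): the state, without advancing time (a new reading comes with each control period).
- bot.capture(name): name is "scene" or "top" or "wrist"; returns a dict with "img" (384x512x3 uint8, red, green, blue), "intrinsics" (3x3 intrinsics, pixels), "eye" and "rotation" of the camera in the world; the wrist camera has in their place "hand_eye" (4x4, takes a point from camera to tool coordinates, whose origin is the TCP and whose axes are the flange's). Camera axes: x right, y down, z forward; pixel columns grow to the right and rows downward; lengths in mm; the calibration is good to about 2 mm. A picture is of the moment at which its call begins: read the wrist's pose just before it. There is no depth.
- bot.job_done(): hands the job in, once; it reports no verdict.
Trained networks look in a picture, given as the dict that the camera call returned (one of the last four; its "shot" number tells which), for a name from the list of things; names that differ only in an ending like _2 or _b are one class to them, and where a whole thing is asked for, a point or a joint stands for the part that bears it (a point fixed in the world has none). Each returns a list of dicts, best first, with "score" (0 to 1); they miss things now and then, are a little off and sometimes report something else, mostly with a low value. They report only what shows in the picture. A call takes as long as a camera call. They do not tell look-alikes from the thing itself.
- bot.search_frame(picture, target): "uv" ([column, row] in pixels, amid what is visible of it).
- bot.tip_of(picture, target): "uv" ([column, row] in pixels: a listed point, or the origin of a listed thing).
The state is a dict: "clock": time; "joint_pos": joint angles; "qd": joint speeds; "joint_efforts": joint torques, N m; "tcp_pos": TCP position; "tool_rot": TCP orientation; "wrist_force": force on the tool from outside, world axes, zero at the start; "wrist_torque": the same for the moment, N m; "width": finger opening in mm.
Only numpy, scipy, OpenCV 4.12 (cv2) and the standard library are available. Lean on these libraries where they do the work, as an engineer would, in place of code of your own. Each camera call takes 0.05 s, during which the arm holds its last target. There are 200 camera calls.

## Task

Bring the glass tea caddy with the orange lid round to the front of the tea carousel: push the carousel's rim round with the fingertips until that caddy stands straight in front of the hub, measured square to the counter edge on the robot's side, and leave it there at rest. Turn it gently, do not touch or lift the jars, and leave everything else on the counter where it stands.

Things in the scene. Friction and masses are not known exactly. Their poses are not given: they have to be found in the camera images.
- carousel_foot: Fixed foot of the tea carousel: a dark disc of 210 mm diameter and 20 mm height under the tray, standing at a different place on the counter each time. Origin at the centre of its underside on the counter (z = 0), on the vertical axis about which the tray turns. Its axes are always parallel to the world's; its front is -x.
- carousel_front (a point): Point on the fixed foot's frame, 100 mm in front (-x, square to the counter's edge on the robot's side; not aimed at the robot's base) of the carousel's axis, 32 mm above the counter: the place over which the middle of the orange-lidded caddy must come. It does not turn with the tray.
- turntable: Turning wooden tray, 300 mm diameter; origin on its axis at its underside, 20 mm above the counter, z up. Floor 30 mm and top of its 6 mm thick rim 48 mm above the counter. Turns endlessly both ways about z against light friction (0.12 N m, about 1 N at the rim); stops almost at once when the push ends; cannot be lifted or shifted. Eight finger grips bulge from the rim.
- tray_grip (a point): Middle of one finger grip, 149 mm from the axis and 34 mm above the counter, 22.5 degrees counter-clockwise (from above) of the tray's own +x axis. The eight grips, one every 45 degrees, are upright rounded lobes of the rim, 40 mm diameter, about as high as the rim (20 to 49 mm above the counter), reaching out to 169 mm from the axis; some 75 mm of plain rim between two is free for a finger.
- tray_hub (a point): Centre of the top of the tray's 60 mm wide hub, on the axis, 60 mm above the counter. Four low dividers (top 46 mm above the counter) run from hub to rim on the tray's diagonals and make four pockets, one loose jar in each, about 100 mm from the axis. At the start the orange-lidded caddy is at least 55 degrees away from the front, to either side or at the back.
- tea_caddy_mid (a point): Middle of the marked caddy, 40 mm above its underside: clear glass jar with dark tea in it and an orange lid with an orange knob, 66 mm diameter, 82 mm high, loose in its pocket on the tray's own +x axis side. It is the only orange-lidded jar. z axis up along the jar.
- tea_tin_mid (a point): Middle (40 mm up) of a steel tea tin with a green band and a dark steel lid, 64 mm diameter, 74 mm high, loose in another pocket of the tray.
- sugar_jar_mid (a point): Middle (40 mm up) of a white ceramic sugar jar with a pale wooden lid and knob, 64 mm diameter, 83 mm high, loose in another pocket.
- honey_jar_mid (a point): Middle (40 mm up) of an amber glass honey jar with a black lid, 60 mm diameter, 74 mm high, loose in another pocket.
- kettle: Teal electric kettle with a black lid, a push-button on its black handle, standing on its black power base; base 166 mm diameter, 214 mm high, handle out to 145 mm on its +y side, spout 95 mm out on its -y side. Loose bystander on the left of the counter. Origin at the centre of its underside.
- teapot: Cream ceramic teapot with a teal band, 148 mm diameter, 131 mm high, spout out to 130 mm on its -y side, handle out to 121 mm on its +y side. Loose bystander on the right. Origin at the centre of its underside.
- mug_red: Cream mug with red spots, 82 mm diameter, 92 mm high, handle out to 76 mm on its +y side. Loose bystander to the left or right of the carousel. Origin at the centre of its underside.
- mug_teal: Cream mug with teal spots, 82 mm diameter, 92 mm high, handle out to 76 mm on its +y side. Loose bystander to the left or right of the carousel. Origin at the centre of its underside.
- teaspoon: Steel teaspoon lying on the counter, 140 mm long along its x axis, under 20 mm high. Loose bystander, left of and nearer than the carousel.
Things that resemble listed ones, but are neither listed nor needed, are in the scene too. Of the things that look like the part that bears tea_caddy_mid, the larger one is meant. Leave any purple look-alike of the part that bears tea_tin_mid alone.

How it is judged:
By the outcome, as a careful person would: the job done as asked, in the order asked, and still so for the second after the job is handed in, with the robot touching nothing.
It also fails if it takes over 64 s, if anything falls off the work surface, if the arm or the gripper's body presses on something with over 40 N, if the wrist force passes 120 N, or if a joint passes its speed limit or range.

## Working session

There is one attempt and no reset: what is moved stays moved. The work goes in short steps, Python scripts to look and compute and a shell command to move; the robot and the scene stay as the last step left them, time stands still between calls to the robot, and variables do not carry over. Pictures are saved under pics/ and viewed, about 8 in all and at most 12, crops included, and the job is handed in when it is done.

```bash
mkdir -p pics; cat > h.py <<'E'
import numpy as np, cv2
from workcell import bot
def cap(n,name=None):
    p=bot.capture(n)
    if name: cv2.imwrite(f'pics/{name}.png',p['img'][:,:,::-1])
    return p
def ray(p,uv,z):
    K=np.array(p['intrinsics']);d=np.linalg.inv(K)@[uv[0],uv[1],1]
    if 'eye' in p: e=np.array(p['eye']);R=np.array(p['rotation'])
    else:
        s=bot.state();T=np.array(p['hand_eye']);Rt=np.array(s['tool_rot'])
        R=Rt@T[:3,:3];e=np.array(s['tcp_pos'])+Rt@T[:3,3]
    d=R@d
    return e+d*(z-e[2])/d[2]
E
python3 - <<'E'
from h import *
s=bot.state();print(s['clock'],s['tcp_pos'],np.round(s['tool_rot'],3).tolist(),s['width'])
zs=dict(tray_hub=60,tea_caddy_mid=70,tea_tin_mid=70,sugar_jar_mid=70,honey_jar_mid=70,tray_grip=34,kettle=0,teapot=0,mug_red=0,mug_teal=0,teaspoon=5,carousel_foot=0,carousel_front=32)
for c in('top','scene'):
    p=cap(c,c+'0')
    for n,z in zs.items():
        for r in bot.tip_of(p,n)[:8]:
            if r['score']>.25: print(c,n,round(r['score'],2),np.round(r['uv']),np.round(ray(p,r['uv'],z)))
E
```

```text
0.0 [ 154.92175796 -656.27118398  237.42340341] [[0.973, 0.23, -0.0], [0.23, -0.973, 0.002], [0.0, -0.002, -1.0]] 87.99344922436536
top tray_hub 0.69 [372. 245.] [ 385. -377.   60.]
top tray_hub 0.56 [281. 185.] [590. -86.  60.]
top tea_caddy_mid 0.72 [249. 176.] [621.  20.  70.]
top tea_caddy_mid 0.66 [202. 187.] [587. 173.  70.]
top tea_caddy_mid 0.49 [275. 214.] [492. -61.  70.]
top tea_tin_mid 0.9 [338. 266.] [ 321. -260.   70.]
top tea_tin_mid 0.59 [309. 186.] [ 582. -174.   70.]
top sugar_jar_mid 0.89 [275. 216.] [487. -62.  70.]
top honey_jar_mid 0.88 [282. 148.] [710. -92.  70.]
top tray_grip 0.93 [235. 196.] [557.  69.  34.]
top tray_grip 0.67 [273. 213.] [498. -58.  34.]
top kettle 0.57 [119. 183.] [616. 466.   0.]
top teapot 0.72 [386. 177.] [ 612. -447.    0.]
top mug_red 0.81 [372. 248.] [ 372. -390.    0.]
top mug_red 0.29 [276. 212.] [502. -69.   0.]
top mug_teal 0.75 [137. 244.] [404. 408.   0.]
top teaspoon 0.81 [184. 262.] [341. 247.   5.]
top carousel_front 0.53 [310. 191.] [ 569. -184.   32.]
scene tray_hub 0.78 [213. 210.] [597. -77.  60.]
scene tea_caddy_mid 0.81 [294. 236.] [619. 179.  70.]
scene tea_caddy_mid 0.67 [242. 223.] [620.  23.  70.]
scene tea_tin_mid 0.66 [180. 197.] [ 588. -186.   70.]
scene tea_tin_mid 0.61 [191. 138.] [ 352. -242.   70.]
scene sugar_jar_mid 0.74 [229. 186.] [504. -56.  70.]
scene sugar_jar_mid 0.41 [375. 212.] [468. 393.  70.]
scene honey_jar_mid 0.62 [192. 231.] [ 689. -109.   70.]
scene tray_grip 0.97 [259. 221.] [578.  63.  34.]
scene kettle 0.79 [382. 272.] [622. 451.   0.]
scene teapot 0.95 [106. 200.] [ 625. -439.    0.]
scene mug_red 0.84 [152. 150.] [ 386. -388.    0.]
scene mug_teal 0.9 [378. 213.] [419. 415.   0.]
scene teaspoon 0.8 [332. 183.] [347. 253.   5.]
scene teaspoon 0.7 [108. 196.] [ 615. -437.    5.]
```

```bash
python3 - <<'E'
import cv2
a=cv2.imread('pics/top0.png')[110:300,90:420]
cv2.imwrite('pics/t1.png',cv2.resize(a,None,fx=2.4,fy=2.4,interpolation=2))
E
```

```text
(no output)
```

View pics/t1.png

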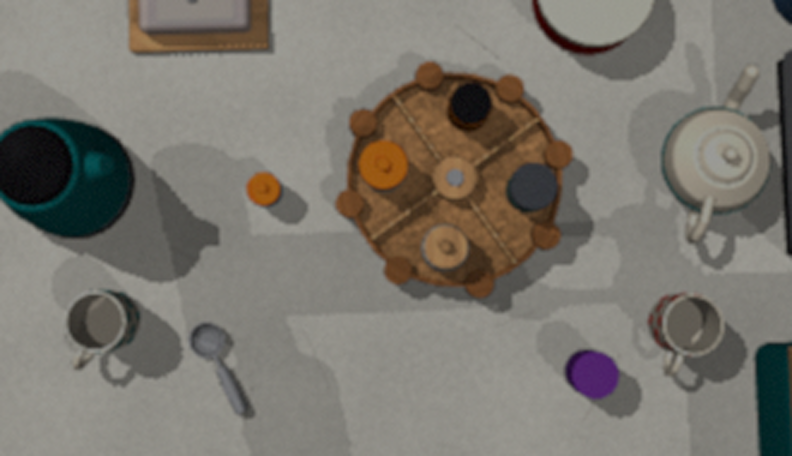

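View pics/scene0.png

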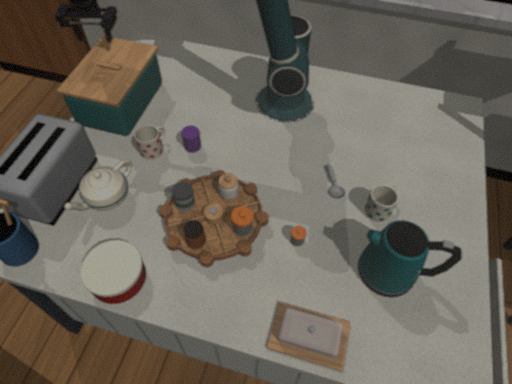

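The top view, in crop pixels, shows the hub at (455,178) and the large orange-lidded caddy on the tray's left side at (383,165). The small orange look-alike stands off the tray at (263,188). The purple tin is at (593,374), and the eight grips are clear. The scene view agrees. Next I fit the tray's centre and angle.

```bash
cat >> h.py <<'E'
from scipy.optimize import least_squares
def fit(p,pts,z=49,R=149):
    P=np.array([ray(p,u,z)[:2] for u in pts]);
    def f(v):
        d=P-v[:2];a=np.arctan2(d[:,1],d[:,0]);k=np.round((a-v[2]-np.pi/8)/(np.pi/4))
        t=v[2]+np.pi/8+k*np.pi/4
        return (d-R*np.c_[np.cos(t),np.sin(t)]).ravel()
    best=min((least_squares(f,[*P.mean(0),a]) for a in np.arange(0,.8,.1)),key=lambda r:r.cost)
    return best.x[:2],np.degrees(best.x[2])%45,np.abs(best.fun).max()
E
python3 - <<'E'
from h import *
c=np.array([(429,75),(510,88),(558,153),(545,236),(481,285),(399,270),(349,204),(362,123)])/2.4+[90,110]-.3
p=cap('top')
C,a,e=fit(p,c);print('top',C,a,e)
q=np.array([383,165])/2.4+[90,110]-.3
h=np.array([455,178])/2.4+[90,110]-.3
print('hub',ray(p,h,60));
for z in(95,105):
    w=ray(p,q,z)[:2];print(w,np.hypot(*(w-C)),np.degrees(np.arctan2(*(w-C)[::-1])))
E
```

```text
top [592.35143821 -78.6210077 ] 34.608223035442826 2.297551601020672
hub [592.40473883 -79.24068846  60.        ]
[608.71210389  18.79430196] 98.77962309223001 80.46628517025162
[607.54779676  18.71279082] 98.51293137284188 81.12626373699432
```

```bash
R='[[0.025,-0.031,0],0,0]'; python3 -m handwheel '[[[0.025,-0.031,0],0,0],[[0.025,-0.031,0],0,0],[[0.025,-0.031,0],0,0],[[0.025,-0.031,0],0,0],[[0.025,-0.031,0],0,0],[[0.025,-0.031,0],0,0],[[0.025,-0.031,0],0,0],[[0.025,-0.031,0],0,0],[[0.025,-0.031,0],0,0],[[0.025,-0.031,0],0,0]]' 20
```

```text
clock: 2.45
tcp_pos: [331.0, -290.2, 238.0]
tool_rot: [[0.975, 0.22, 0.003], [0.22, -0.975, -0.004], [0.002, 0.005, -1.0]]
wrist_force: [1.3, -0.5, 0.2]
width: 10.0
```

```bash
python3 -m handwheel '[[[0.024,-0.03,0],0,0],[[0.024,-0.03,0],0,0],[[0.024,-0.03,0],0,0],[[0.024,-0.03,0],0,0],[[0.024,-0.03,0],0,0],[[0.024,-0.03,0],0,0],[[0.024,-0.03,0],0,0],[[0.024,-0.03,0],0,0],[[0.024,-0.03,0],0,0],[[0.024,-0.03,0],0,0]]'
python3 -m handwheel '[[[0,0,0],7,0],[[0,0,0],7,0],[[0,0,0],7,0],[[0,0,0],7,0],[[0,0,0],7,0],[[0,0,0],7,0],[[0,0,0],7,0],[[0,0,0],6,0],[[0,0,0],0,0],[[0,0,0],0,0]]'
cat > w.py <<'E'
from h import *
C=np.array([592.4,-79.])
s=bot.state();t=np.array(s['tcp_pos']);R=np.array(s['tool_rot']);d=t[:2]-C
print('t',s['clock'],'tcp',t.round(1),'yaw',np.degrees(np.arctan2(R[1,0],R[0,0])).round(1),'r',np.hypot(*d).round(1),'ang',(np.degrees(np.arctan2(d[1],d[0]))%360).round(1),'j6',s['joint_pos'][5],'F',np.round(s['wrist_force'],1))
import sys
if len(sys.argv)>2:
    g=R.T@(np.array([*(C+float(sys.argv[1])*np.array([np.cos(np.radians(float(sys.argv[2]))),np.sin(np.radians(float(sys.argv[2])))])),t[2]])-t)
    print('shift mm',g.round(1))
E
python3 w.py 166 124.6
```

```text
clock: 3.45
tcp_pos: [504.2, 71.1, 241.1]
tool_rot: [[0.975, 0.22, 0.014], [0.221, -0.975, -0.008], [0.012, 0.011, -1.0]]
wrist_force: [0.6, 0.2, 0.2]
width: 0.4
clock: 4.45
tcp_pos: [506.3, 78.0, 242.3]
tool_rot: [[0.722, -0.692, 0.017], [-0.692, -0.722, -0.006], [0.016, -0.007, -1.0]]
wrist_force: [0.5, -0.9, -0.2]
width: 0.7
t 4.45 tcp [506.3  78.  242.3] yaw -43.8 r 179.0 ang 118.7 j6 140.2118574561107 F [ 0.5 -0.9 -0.2]
shift mm [ 8.2 20.4 -0. ]
```

```bash
python3 -m handwheel '[[[0.004,0.01,0],0,0],[[0.004,0.01,0],0,0],[[0,0,0.02],0,0],[[0,0,0.03],0,0],[[0,0,0.03],0,0],[[0,0,0.03],0,0],[[0,0,0.02],0,0],[[0,0,0.01],0,0],[[0,0,0],0,0],[[0,0,0],0,0]]'
python3 w.py 166 124.6
python3 - <<'E'
from h import *
cap('scene','s2');a=cap('top','t2')['img'][:,:,::-1][110:300,180:400]
b=cv2.imread('pics/s2.png')[100:290,130:330]
cv2.imwrite('pics/c2.png',np.hstack([cv2.resize(a,(400,345)),cv2.resize(b,(363,345))]))
E
```

```text
clock: 5.45
tcp_pos: [500.6, 49.4, 101.4]
tool_rot: [[0.726, -0.687, 0.023], [-0.687, -0.726, -0.007], [0.022, -0.01, -1.0]]
wrist_force: [0.1, -0.0, 0.8]
width: 0.3
t 5.45 tcp [500.6  49.4 101.4] yaw -43.4 r 157.9 ang 125.6 j6 136.91909250696614 F [ 0.1 -0.   0.8]
shift mm [-7.4 -4.3 -0.1]
```

View pics/c2.png

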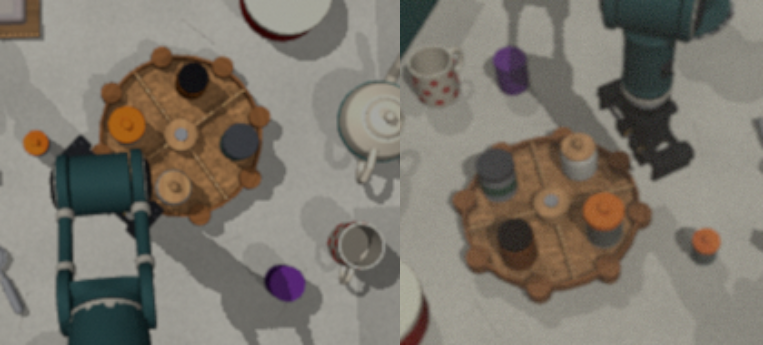

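```bash
python3 -m handwheel '[[[-0.005,-0.003,0],0,0],[[-0.003,-0.002,0],0,0],[[0,0,0.0],0,0],[[0,0,0.01],0,0],[[0,0,0.01],0,0],[[0,0,0.01],0,0],[[0,0,0.005],0,0],[[0,0,0.0],0,0],[[0,0,0],0,0],[[0,0,0],0,0]]'
python3 w.py 166 124.6
```

```text
clock: 6.55
tcp_pos: [501.2, 59.8, 65.9]
tool_rot: [[0.727, -0.686, 0.028], [-0.686, -0.727, -0.007], [0.025, -0.014, -1.0]]
wrist_force: [0.9, 0.9, -0.3]
width: 0.4
t 6.55 tcp [501.2  59.8  65.9] yaw -43.4 r 166.0 ang 123.3 j6 138.12681559222943 F [ 0.9  0.9 -0.3]
shift mm [-0.8  3.7 -0.1]
```

```bash
python3 -m handwheel '[[[-0.001,0.003,0],0,0],[[0,0,0.007],0,0],[[0,0,0.007],0,0],[[0,0,0.007],0,0],[[0,0,0.006],0,0],[[0,0,0.0],0,0],[[0,0,0],0,0],[[0,0,0.0],0,0],[[0,0,0],0,0],[[0,0,0],0,0]]'
python3 w.py 166 130
```

```text
clock: 7.55
tcp_pos: [499.9, 58.0, 37.3]
tool_rot: [[0.727, -0.686, 0.03], [-0.687, -0.727, -0.007], [0.026, -0.015, -1.0]]
wrist_force: [-0.9, -0.3, -0.6]
width: 0.5
t 7.55 tcp [499.9  58.   37.3] yaw -43.4 r 165.3 ang 124.0 j6 137.9861608596038 F [-0.9 -0.3 -0.6]
shift mm [-3.6 16.8 -0.4]
```

```bash
python3 -m handwheel '[[[-0.001,0.003,0],0,0],[[-0.001,0.005,0],0,0],[[-0.001,0.005,0],0,0],[[0,0.005,0.0],0,0],[[0,0.005,0.0],0,0],[[0,0.005,0.0],-1,0],[[0,0.006,0],-2,0],[[0,0.006,0.0],-2,0],[[0,0.006,0],-2,0],[[0,0.006,0],-2,0]]'
python3 w.py 166 150
```

```text
clock: 8.55
tcp_pos: [461.2, 19.0, 37.3]
tool_rot: [[0.83, -0.557, 0.033], [-0.557, -0.83, -0.005], [0.03, -0.014, -0.999]]
wrist_force: [0.6, 0.5, -0.1]
width: 0.6
t 8.55 tcp [461.2  19.   37.3] yaw -33.9 r 163.8 ang 143.2 j6 123.62630017000319 F [ 0.6  0.5 -0.1]
shift mm [-2.1 19.4 -0.3]
```

```bash
python3 -m handwheel '[[[-0.001,0.006,0],-1,0],[[-0.001,0.006,0],-1,0],[[0,0.006,0],-2,0],[[0,0.006,0.0],-2,0],[[0,0.006,0.0],-2,0],[[0,0.006,0.0],-2,0],[[0,0.006,0],-2,0],[[0,0.006,0.0],-2,0],[[0,0.006,0],-2,0],[[0,0.006,0],-2,0]]'
python3 w.py 166 170
python3 - <<'E'
from h import *
a=cap('top','t3')['img'][:,:,::-1][110:300,180:400]
b=cap('scene','s3')['img'][:,:,::-1][100:290,130:330]
cv2.imwrite('pics/c3.png',np.hstack([cv2.resize(a,(400,345)),cv2.resize(b,(363,345))]))
E
```

```text
clock: 9.55
tcp_pos: [430.3, -36.4, 37.1]
tool_rot: [[0.966, -0.255, 0.035], [-0.255, -0.967, -0.003], [0.035, -0.006, -0.999]]
wrist_force: [-0.5, 1.0, -0.0]
width: 0.5
t 9.55 tcp [430.3 -36.4  37.1] yaw -14.8 r 167.6 ang 165.3 j6 96.42781485409834 F [-0.5  1.  -0. ]
shift mm [ 2.2 13.6 -0. ]
```

View pics/c3.png

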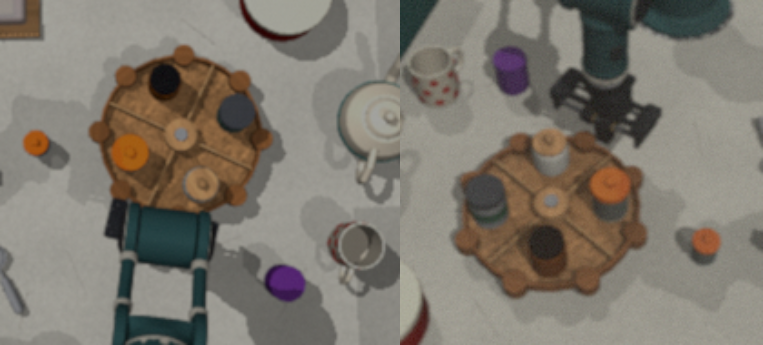

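The tray is turning and the caddy has moved round to the front-left, with the jars undisturbed. I continue in the same way.

```bash
python3 -m handwheel '[[[0.001,0.006,0],-2,0],[[0.001,0.006,0],-2,0],[[0,0.006,0],-2,0],[[0,0.006,0.0],-2,0],[[0,0.006,0.0],-2,0],[[0,0.006,0.0],-2,0],[[0,0.006,0],-2,0],[[0,0.006,0.0],-2,0],[[0,0.006,0],-2,0],[[0,0.006,0],-2,0]]'
python3 w.py 166 195
```

```text
clock: 10.65
tcp_pos: [422.6, -95.7, 36.1]
tool_rot: [[0.995, 0.096, 0.03], [0.096, -0.995, 0.001], [0.03, 0.002, -1.0]]
wrist_force: [-0.8, 0.6, 0.3]
width: 0.5
t 10.65 tcp [422.6 -95.7  36.1] yaw 5.5 r 170.6 ang 185.6 j6 67.51111030572638 F [-0.8  0.6  0.3]
shift mm [ 6.9 27.   0.3]
```

```bash
python3 -m handwheel '[[[0.002,0.006,0],-2,0],[[0.002,0.006,0],-2,0],[[0.001,0.006,0],-2,0],[[0.001,0.006,0.0],-2,0],[[0,0.006,0.0],-2,0],[[0.001,0.006,0.0],-2,0],[[0,0.006,0],-2,0],[[0.001,0.006,0.0],-2,0],[[0,0.006,0],-2,0],[[0,0.006,0],-2,0]]'
python3 w.py 166 220
```

```text
clock: 11.65
tcp_pos: [436.5, -151.2, 33.8]
tool_rot: [[0.899, 0.438, 0.011], [0.438, -0.899, 0.006], [0.013, -0.0, -1.0]]
wrist_force: [-0.0, -0.2, -0.1]
width: 0.6
t 11.65 tcp [ 436.5 -151.2   33.8] yaw 26.0 r 171.8 ang 204.9 j6 40.8671611947635 F [-0.  -0.2 -0.1]
shift mm [10.7 43.6  0.1]
```

```bash
python3 -m handwheel '[[[0.003,0.004,-0.001],-1,0],[[0.003,0.004,-0.001],-1,0],[[0.002,0.005,-0.001],-2,0],[[0.001,0.005,0.0],-2,0],[[0.001,0.005,0.0],-2,0],[[0.001,0.005,0.0],-2,0],[[0.001,0.005,0],-2,0],[[0.001,0.004,0.0],-1,0],[[0,0.002,0],0,0],[[0,0,0],0,0]]'
python3 w.py 166 234
python3 - <<'E'
from h import *
p=cap('top','t4');a=p['img'][:,:,::-1][110:300,200:360]
cv2.imwrite('pics/c4.png',cv2.resize(a,(480,570),interpolation=2))
for n in('tea_caddy_mid','tray_hub'):
  for r in bot.tip_of(p,n)+bot.search_frame(p,n): print(n,r['score'],np.round(r['uv']),ray(p,r['uv'],70 if n[1]=='e' else 60).round())
E
```

```text
clock: 12.65
tcp_pos: [452.9, -180.9, 33.4]
tool_rot: [[0.772, 0.635, -0.025], [0.635, -0.772, 0.004], [-0.017, -0.019, -1.0]]
wrist_force: [-0.4, 0.4, -0.1]
width: 0.6
t 12.65 tcp [ 452.9 -180.9   33.4] yaw 39.5 r 172.8 ang 216.2 j6 26.468402565197852 F [-0.4  0.4 -0.1]
shift mm [11.8 51.6 -1.2]
tea_caddy_mid 0.65 [269. 209.] [509. -41.  70.]
tea_caddy_mid 0.54 [203. 188.] [585. 170.  70.]
tea_caddy_mid 0.85 [268. 209.] [510. -38.  70.]
tea_caddy_mid 0.58 [201. 188.] [585. 176.  70.]
tray_hub 0.68 [268. 208.] [512. -40.  60.]
tray_hub 0.66 [278. 187.] [582. -74.  60.]
tray_hub 0.57 [280. 184.] [593. -81.  60.]
```

View pics/c4.png

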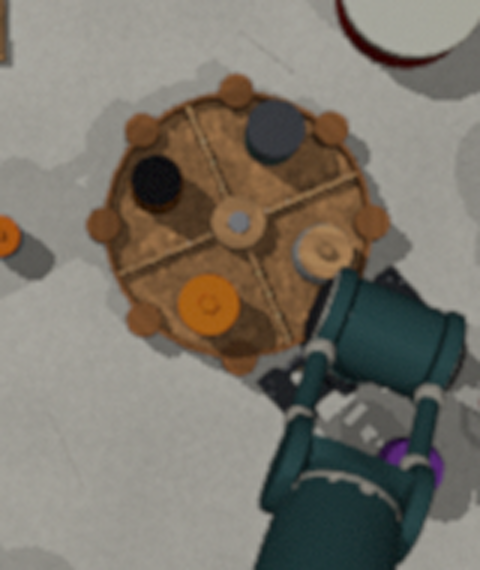

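The caddy is at about 155–160°, crop pixel (208,305), with the hub at (238,221), so roughly 22° remain. The fingertip has crept outward, so I bring it inward before continuing.

```bash
python3 -m handwheel '[[[0.003,-0.002,-0.002],0,0],[[0.003,0,-0.002],0,0],[[0.003,0,-0.001],0,0],[[0.001,0.002,0.0],0,0],[[0.001,0.004,0.0],0,0],[[0.001,0.004,0.0],-1,0],[[0.001,0.005,0],-1,0],[[0.001,0.005,0.0],-1,0],[[0,0.003,0],0,0],[[0,0,0],0,0]]'
python3 w.py 166 234
cat > m.py <<'E'
from h import *
p=cap('top');w=ray(p,[0,0],0)
hsv=cv2.cvtColor(p['img'],cv2.COLOR_RGB2HSV)
m=cv2.inRange(hsv,(7,190,120),(16,255,255))
n,l,st,c=cv2.connectedComponentsWithStats(m)
C=np.array([592.4,-79.])
for i in range(1,n):
    if st[i,4]>60:
        d=ray(p,c[i],100)[:2]-C;print('orange',st[i,4],c[i].round(1),(d+C).round(1),'r',np.hypot(*d).round(1),'ang',np.degrees(np.arctan2(d[1],d[0])).round(2)%360)
E
python3 m.py
```

```text
clock: 13.9
tcp_pos: [478.2, -187.4, 37.1]
tool_rot: [[0.733, 0.68, -0.028], [0.68, -0.733, 0.005], [-0.017, -0.022, -1.0]]
wrist_force: [-1.3, -0.4, 0.9]
width: 0.3
t 13.9 tcp [ 478.2 -187.4   37.1] yaw 42.9 r 157.5 ang 223.5 j6 23.59511608654544 F [-1.3 -0.4  0.9]
shift mm [-5.4 30.3 -0.6]
orange 122 [199.5 188.4] [580. 179.] r 258.3 ang 92.76
orange 323 [275.2 212.7] [496.2 -61.2] r 97.8 ang 169.53
```

```bash
python3 -m handwheel '[[[-0.005,0,0],0,0],[[-0.001,0.003,0],-1,0],[[0,0.004,0],-1,0],[[0,0.005,0.0],-1,0],[[0.0,0.005,0.0],-2,0],[[0.0,0.004,0.0],-1,0],[[0,0.002,0],0,0],[[0,0,0],0,0],[[0,0,0],0,0],[[0,0,0],0,0]]'
python3 w.py 166 234;python3 m.py
```

```text
clock: 14.95
tcp_pos: [492.8, -208.7, 37.1]
tool_rot: [[0.653, 0.757, -0.024], [0.757, -0.654, 0.006], [-0.012, -0.022, -1.0]]
wrist_force: [-1.5, 0.7, 1.3]
width: 0.5
t 14.95 tcp [ 492.8 -208.7   37.1] yaw 49.2 r 163.5 ang 232.5 j6 15.648971795479905 F [-1.5  0.7  1.3]
shift mm [-2.2  4.6 -0.1]
orange 122 [199.5 188.4] [580. 179.] r 258.3 ang 92.76
orange 323 [279.5 213.2] [494.4 -74.7] r 98.1 ang 177.51
```

```bash
python3 -m handwheel '[[[0,0.003,0],-1,0],[[0,0.002,0],0,0],[[0,0.002,0],0,0],[[0,0.0,0.0],0,0],[[0.0,0.0,0.0],0,0],[[0.0,0.0,0.0],0,0],[[0,0.0,0],0,0],[[0,0,0],0,0],[[0,0,0],0,0],[[0,0,0],0,0]]'
python3 w.py 166 234;python3 m.py
python3 - <<'E'
from h import *
p=cap('top');a=p['img'][:,:,::-1][135:245,220:340]
cv2.imwrite('pics/c5.png',cv2.resize(a,(600,550),interpolation=2))
E
```

```text
clock: 16.0
tcp_pos: [498.4, -213.4, 36.9]
tool_rot: [[0.639, 0.769, -0.024], [0.769, -0.639, 0.006], [-0.011, -0.022, -1.0]]
wrist_force: [-0.6, -0.5, -0.1]
width: 0.5
t 16.0 tcp [ 498.4 -213.4   36.9] yaw 50.3 r 164.0 ang 235.0 j6 14.367418210012223 F [-0.6 -0.5 -0.1]
shift mm [-2.2 -2.8  0.1]
orange 122 [199.5 188.5] [579.8 178.9] r 258.2 ang 92.79
orange 323 [280.6 213.2] [494.3 -78.5] r 98.1 ang 179.7
```

View pics/c5.png

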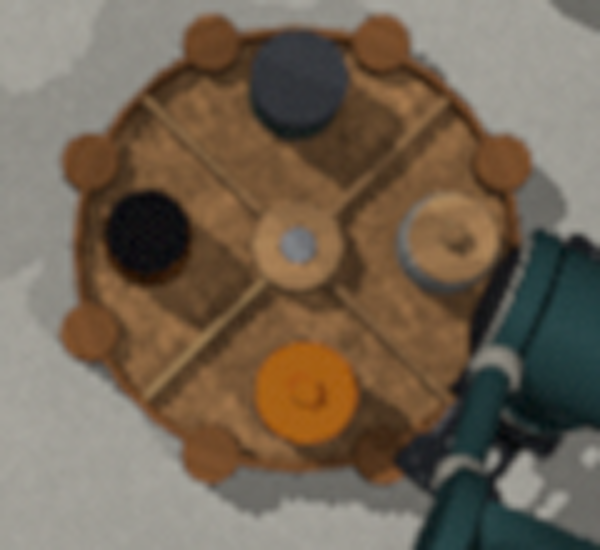

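The caddy now stands in front of the hub: lid at crop (307,393), hub at (298,245). I back off and raise the hand clear, then check.

```bash
python3 -m handwheel '[[[0,-0.003,0],0,0],[[-0.002,-0.004,0],0,0],[[-0.006,0,0],0,0],[[-0.008,0.0,0.0],0,0],[[-0.008,0.0,0.0],0,0],[[0.0,0.0,-0.01],0,0],[[0,0.0,-0.02],0,0],[[0,0,-0.03],0,0],[[0,0,-0.04],0,0],[[0,0,-0.04],0,0]]'
python3 -m handwheel '[[[-0.02,0,-0.02],0,0],[[-0.02,0,0],0,0],[[-0.02,0,0],0,0],[[-0.02,0.0,0.0],0,0],[[0,0.0,0.0],0,0],[[0.0,0.0,0],0,0],[[0,0.0,0],0,0],[[0,0,0],0,0],[[0,0,0],0,0],[[0,0,0],0,0]]'
python3 w.py;python3 m.py
python3 - <<'E'
from h import *
p=cap('top');a=p['img'][:,:,::-1]
g=np.array([(212,42),(381,42),(502,162),(381,457),(211,457),(90,332),(90,162)])/5+[220,135]-.4
print(fit(p,g)); print(ray(p,np.array([298,245])/5+[220,135]-.4,60))
cv2.imwrite('pics/c6.png',np.vstack([cv2.resize(a[135:245,220:340],(480,440),interpolation=2)]))
for n in('mug_red','mug_teal','teapot','kettle','teaspoon','tea_tin_mid'):
    print(n,[(round(r['score'],2),ray(p,r['uv'],{'teaspoon':5,'tea_tin_mid':70}.get(n,0)).round()) for r in bot.tip_of(p,n)[:2]])
q=cap('scene','s6')
E
```

```text
clock: 17.1
tcp_pos: [473.8, -228.3, 177.1]
tool_rot: [[0.641, 0.767, -0.036], [0.768, -0.641, 0.012], [-0.014, -0.036, -0.999]]
wrist_force: [0.3, -0.4, -0.4]
width: 0.3
clock: 18.1
tcp_pos: [428.4, -294.1, 214.6]
tool_rot: [[0.641, 0.768, -0.015], [0.768, -0.641, 0.001], [-0.009, -0.013, -1.0]]
wrist_force: [-0.4, -0.9, -0.3]
width: 0.5
t 18.1 tcp [ 428.4 -294.1  214.6] yaw 50.2 r 270.5 ang 232.7 j6 3.1139379932584688 F [-0.4 -0.9 -0.3]
orange 122 [199.5 188.4] [580. 179.] r 258.3 ang 92.76
orange 321 [280.6 213.2] [494.3 -78.5] r 98.1 ang 179.69
(array([592.63584309, -78.53956196]), np.float64(43.41161505072786), np.float64(1.4216179667068616))
[593.2934673  -78.99165543  60.        ]
mug_red [(0.64, array([ 379., -393.,    0.]))]
mug_teal [(0.93, array([413., 402.,   0.])), (0.33, array([600., -84.,   0.]))]
teapot [(0.63, array([ 614., -440.,    0.]))]
kettle [(0.65, array([611., 460.,   0.])), (0.65, array([599., -82.,   0.]))]
teaspoon [(0.6, array([340., 243.,   5.])), (0.38, array([511., -84.,   5.]))]
tea_tin_mid [(0.55, array([ 322., -257.,   70.]))]
```

View pics/c6.png

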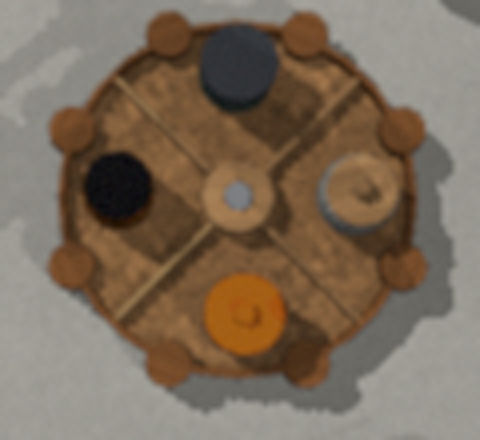

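View pics/s6.png

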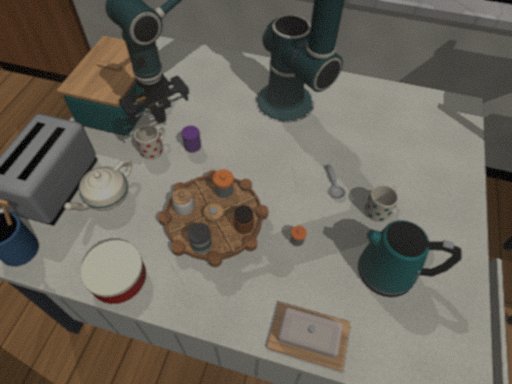

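```bash
python3 - <<'E'
from h import *
for cam in('scene','wrist'):
    p=cap(cam,'x'+cam)
    hsv=cv2.cvtColor(p['img'],cv2.COLOR_RGB2HSV)
    m=cv2.inRange(hsv,(7,190,120),(16,255,255))
    n,l,st,c=cv2.connectedComponentsWithStats(m)
    for i in range(1,n):
        if st[i,4]>60: print(cam,st[i,4],c[i].round(1),ray(p,c[i],98).round(1))
    for r in bot.tip_of(p,'tray_hub')[:3]: print(' hub',round(r['score'],2),np.round(r['uv'],1),ray(p,r['uv'],60).round(1))
    for r in bot.tip_of(p,'tea_caddy_mid')[:3]: print(' caddy',round(r['score'],2),np.round(r['uv'],1),ray(p,r['uv'],70).round(1))
E
```

```text
hub 0.61 [213.5 213.8] [609.5 -70.7  60. ]
 caddy 0.79 [223.  186.5] [512.  -73.4  70. ]
 caddy 0.6 [295.2 234.5] [613.5 181.3  70. ]
```

```bash
python3 -c "
from workcell import bot
print(bot.state()['clock'],bot.job_done())"
```

```text
the job is handed in; nothing more can be done
18.85 None
```

The orange-lidded caddy now stands in front of the hub, and I handed the job in at 18.85 s of the 64 s. I turned the carousel about 99° counter-clockwise by pushing one rim grip with the closed fingertips. Then I backed the hand off and raised it well clear.

**Caddy position:** the last top view has the caddy's lid at 179.7° about the hub, where 180° is straight in front. It sits 98 mm out from the axis and within about 0.5 mm sideways. The reading was the same before and after the hand was withdrawn.

**Checks that disagreed slightly:**
- A fit to the grips puts the tray itself at 178.4°. The caddy is loose in its pocket and read about 1° ahead of the tray from the start.
- The rougher scene-camera reading put the caddy about 1.5° past the front.
- The wrist camera did not have the carousel in view, so it gave no check.

**Other things on the counter:** all four jars are upright in their pockets. The mugs, teapot, kettle, teaspoon, purple tin and small orange-lidded jar read where they were, to within detection noise. Wrist force stayed around 1–2 N in every reading.

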